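# Park the covered food pan in the blue corner of the guide rail

## Task

Push the covered steel food pan across the worktop until it lies flush against the guide rail, well short of the blue stop, and then push it sideways until it meets the blue stop, so that it ends snug against both. Push only: the pan must stay flat on the worktop, never lifted or tipped, and the mug and jar stay where they are. Finish with the hand clear of everything.

Things in the scene. Friction and masses are not known exactly. Their poses are not given: they have to be found in the camera images.
- pan_mid (a point): centre, half-way up (32.5 mm above the worktop), of the covered steel food pan: a loose closed box, 108 mm along its x, 176 mm along its y (long side), 65 mm tall, flat lid with a black strip on top, about 0.4 to 0.85 kg. It starts with a gap of about 60 to 125 mm to the rail, between the two stops, turned up to 0.3 rad against the rail
- rail: straight steel guide rail fixed to the worktop beyond the pan, 520 mm along its y, 25 mm thick (x), 40 mm tall; origin at the middle of its underside. Its -x face (12.5 mm from the origin) looks to the robot and is the face to push against. The rail's yaw varies by 0.12 rad
- blue_stop: blue plastic end stop fixed to the worktop at one end of the rail (left or right, varies): a bar 110 mm along its x, 20 mm thick along its y, 40 mm tall, standing out from the rail's face towards the robot, square to the rail; origin at the centre of its underside. Its face towards the middle of the rail is 10 mm from the origin
- red_stop: the same bar in red plastic, fixed at the other end of the rail; origin at the centre of its underside
- mug_mid (a point): centre, half-way up, of a loose white mug, 72 mm across, 80 mm tall, handle reaching some 30 mm further on one side; not to be disturbed
- jar_mid (a point): centre, half-way up, of a loose amber jar with a yellow cap, 64 mm across, 100 mm tall; not to be disturbed
Not all that is in view belongs to the job. Of the things that look like the blue_stop, the largest one is meant. What is meant by the part that bears pan_mid is not orange, and is the smaller of those in its own colour.

How it is judged:
By the outcome, as a careful person would: the job done as asked, in the order asked, and still so for the second after the job is handed in, with the robot touching nothing.
It also fails if it takes over 54 s, if anything falls off the work surface, if the arm or the gripper's body presses on something with over 40 N, if the wrist force passes 120 N, or if a joint passes its speed limit or range.

## Robot

A 6-joint arm with a two-finger parallel gripper is mounted at the origin on the work surface. World frame = base frame: x ahead of the robot, y to its left, z up, the work surface at z = 0. Lengths are in m, angles in rad, forces in N, time in s.
With the tool pointing down it reaches from about 0.35 to 0.85 m from the base axis. Payload 8.1 kg.
Tool frame: the origin (TCP) lies midway between the tips of the shut fingers; the grasp point (between the pads) lies 19 mm behind it; x points along the fingers, y is the direction in which the jaws open and shut, and the axes are right-handed (so a half turn about x gives the same grasp; the last joint's range is limited). The gripper opens to 93 mm and grips with 3 to 60 N. Pads are 15 mm wide; open, the fingers measure 128 mm over their backs; the gripper's body (75 mm by 188 mm) begins 65 mm behind the grasp point.
Start: joints at [-1.216, 0.13, 1.488, -0, 1.523, -0.085], TCP at [0.255, -0.543, 0.219] pointing down, gripper open.
Joint ranges: [-2.96, 2.96], [-0.89, 2.26], [0.02, 2.5], [-1.34, 4.48], [0, 2.73], [-2.66, 2.66]. Speed limits (rad/s): [2.39, 2.39, 2.79, 3.14, 3.14, 3.14].

## Interface

Orientations are given as a unit quaternion [x, y, z, w].
In Python, from workcell import manip gives the robot as it stands.
- The arm moves only by the tool jog_arm, never from a script. Its argument "plan" is a list of rows, each an object with "xyz": the shift along the world's x, y, z in m, a list of three; "rotation": the turn, a rotation vector about the world's x, y, z in degrees, a list of three. A call has 1 to 12 rows; each row is the pose to reach, as a shift and turn from the pose measured when the call began; what a row does not reach only later rows make up. A row lasts 1/10 s, in which the tool goes at most 50 mm and 8.59 degrees, less where a joint would pass 70% of its speed; a pose out of reach is approached as far as the arm can. A call with a gripper value outside its range is refused whole. "fingers" is the closure, from 0 (fully open) to 1 (shut), set as the call begins (left out, the last holds). The fingers move at their own pace and stop on an object; "squeeze" is the grip in N (left out, the last holds). Time passes only in rows, so rows that repeat a pose let the fingers close. It gives the time, the measured TCP pose, the force and the opening at its end, in the units of the state.
- manip.read_state(): the state, without advancing time (a new reading comes with each control period).
- manip.capture(name): name is "scene" or "top" or "wrist"; returns a dict with "frame" (420x560x3 uint8, blue, green, red), "camera_matrix" (3x3 intrinsics, pixels), "dist" ([k1, k2, p1, p2, k3] as OpenCV has them; the pictures are not rectified), "rvec" (rotation vector, rad) and "tvec" (3), from world to camera coordinates, as OpenCV has them; the wrist camera has in their place "hand_eye" (4x4, takes a point from camera to tool coordinates, whose origin is the TCP and whose axes are the tool frame's). Camera axes: x right, y down, z forward; pixel columns grow to the right and rows downward; lengths in m; the calibration is good to about 2 mm. A picture is of the moment at which its call begins: read the wrist's pose just before it. There is no depth.
- manip.finish_job(): hands the job in, once; it reports no verdict.
The state is a dict: "time_s": time; "joint_pos": joint angles; "joint_vel": joint speeds; "tau": joint torques, N m; "ee_pos": TCP position; "ee_rot": TCP orientation; "wrist_force": force on the tool from outside, world axes, zero at the start; "moment": the same for the moment, N m; "gripper_width": finger opening in m.
Only numpy, scipy, OpenCV 4.12 (cv2) and the standard library are available. Lean on these libraries where they do the work, as an engineer would, in place of code of your own. Each camera call takes 0.05 s, during which the arm holds its last target.

## Working session

There is one attempt and no reset: what is moved stays moved. The work goes in short steps, Python scripts to look and compute and a tool call to move; the robot and the scene stay as the last step left them, time stands still between calls to the robot, and variables do not carry over. Pictures are saved under pics/ and viewed, and the job is handed in when it is done.

Besides the shell and the picture viewer there is one more tool, called by a JSON object that holds its "fn" and its "kwargs", one argument or row to a line. jog_arm: Moves the arm, as the interface text tells. Its arguments: {"type":"object","properties":{"plan":{"type":"array"},"fingers":{"type":"number"},"squeeze":{"type":"number"}},"required":["plan"]}

```bash
mkdir -p pics; cat > h.py <<'E'
import numpy as np, cv2
from workcell import manip
def cap(n,f=None):
    c=manip.capture(n)
    if f: cv2.imwrite('pics/'+f,c['frame'])
    return c
def ray(c,pts):
    K=np.array(c['camera_matrix']);d=np.array(c['dist'])
    u=cv2.undistortPoints(np.array(pts,float).reshape(-1,1,2),K,d).reshape(-1,2)
    R=cv2.Rodrigues(np.array(c['rvec'],float))[0];t=np.array(c['tvec'],float).ravel()
    o=-R.T@t
    D=np.c_[u,np.ones(len(u))]@R
    return o,D
def plane(c,pts,z):
    o,D=ray(c,pts); return o+D*((z-o[2])/D[:,2])[:,None]
def proj(c,P):
    return cv2.projectPoints(np.array(P,float).reshape(-1,3),np.array(c['rvec'],float),np.array(c['tvec'],float),np.array(c['camera_matrix']),np.array(c['dist']))[0].reshape(-1,2)
E
python3 - <<'E'
from h import *
import pickle
s=manip.read_state();print({k:np.round(v,3) for k,v in s.items()})
o={}
for n in('scene','top'):
    o[n]=cap(n,n+'0.png'); print(n,ray(o[n],[[280,210]])[0])
pickle.dump(o,open('o.pkl','wb'))
E
```

```text
{'time_s': np.float64(0.0), 'joint_pos': array([-1.216,  0.131,  1.489, -0.   ,  1.523, -0.085]), 'joint_vel': array([ 0.001, -0.001,  0.001, -0.002, -0.   ,  0.002]), 'tau': array([-2.0000e-03, -5.5984e+01, -4.9176e+01,  7.7000e-02,  3.5000e-02,
       -0.0000e+00]), 'ee_pos': array([ 0.255, -0.542,  0.218]), 'ee_rot': array([-0.69 , -0.155,  0.69 , -0.154]), 'wrist_force': array([-0.597,  0.119, -0.777]), 'moment': array([-0.051,  0.059,  0.009]), 'gripper_width': np.float64(0.093)}
scene [ 1.30076292 -0.19088637  0.86381972]
top [0.44073403 0.03730222 1.28115346]
```

View pics/scene0.png

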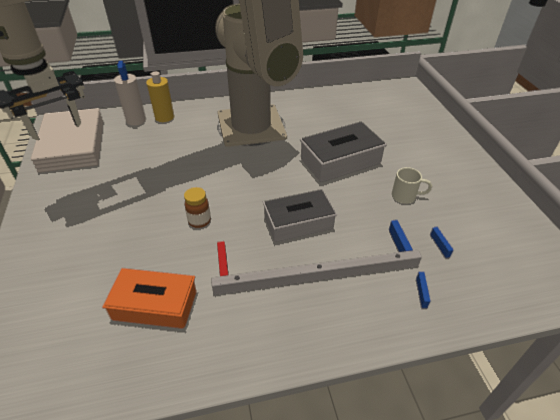

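View pics/top0.png

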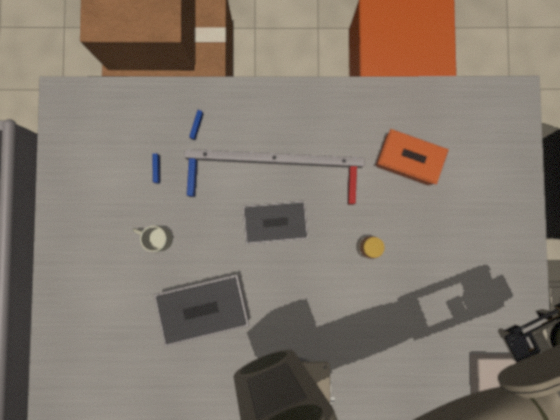

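Candidates for the pan, in top-view pixels: small grey (276,222), large grey (202,308) and orange (413,156). The small grey one fits. It isn't orange, it's the smaller of the two greys, and it sits between the stops. Candidates for the blue stop: (192,176) touching the rail, (155,168) and (196,124). The first is the longest.

```bash
cat > meas.py <<'E'
from h import *
def rect(c,mask,z,name):
    m=mask.astype(np.uint8)
    cs,_=cv2.findContours(m,cv2.RETR_EXTERNAL,cv2.CHAIN_APPROX_NONE)
    out=[]
    for k in cs:
        if cv2.contourArea(k)<60: continue
        P=plane(c,k.reshape(-1,2),z)
        (cx,cy),(w,h),a=cv2.minAreaRect((P[:,:2]*1000).astype(np.float32))
        if w<h: a+=90; w,h=h,w   # a: direction of long side, deg from +x
        a=(a)%180
        px=k.reshape(-1,2).mean(0).round()
        out.append((cx,cy,w,h,a)); print(name,px,'c',round(cx,1),round(cy,1),'size',round(w,1),round(h,1),'longdir',round(a,2))
    return out
def masks(f):
    hsv=cv2.cvtColor(f,cv2.COLOR_BGR2HSV);H,S,V=[hsv[...,i].astype(int) for i in range(3)]
    return dict(blue=(H>100)&(H<130)&(S>140)&(V>60),red=((H<5)|(H>174))&(S>170)&(V>60),
      yellow=(H>15)&(H<32)&(S>150)&(V>80)),hsv
E
python3 - <<'E'
from meas import *
import pickle
o=pickle.load(open('o.pkl','rb'));c=o['top'];f=c['frame']
m,hsv=masks(f)
rect(c,m['blue'],.04,'blue');rect(c,m['red'],.04,'red');rect(c,m['yellow'],.1,'cap')
for p in [(222,260),(222,276),(222,240),(157,240),(240,330),(190,276)]: print(p,f[p])
crop=f[90:270,130:400];cv2.imwrite('pics/crop.png',cv2.resize(crop,None,fx=2.9,fy=2.9,interpolation=cv2.INTER_CUBIC))
E
```

```text
blue [191. 177.] c 637.8 286.4 size 101.3 16.9 longdir 175.4
blue [155. 168.] c 662.5 388.4 size 75.3 14.3 longdir 0.86
blue [196. 124.] c 790.1 273.7 size 78.5 13.6 longdir 163.63
cap [373. 247.] c 436.5 -219.0 size 48.8 45.9 longdir 89.87
(222, 260) [75 76 78]
(222, 276) [53 57 57]
(222, 240) [128 137 142]
(157, 240) [142 146 154]
(240, 330) [133 141 147]
(190, 276) [132 140 144]
```

View pics/crop.png

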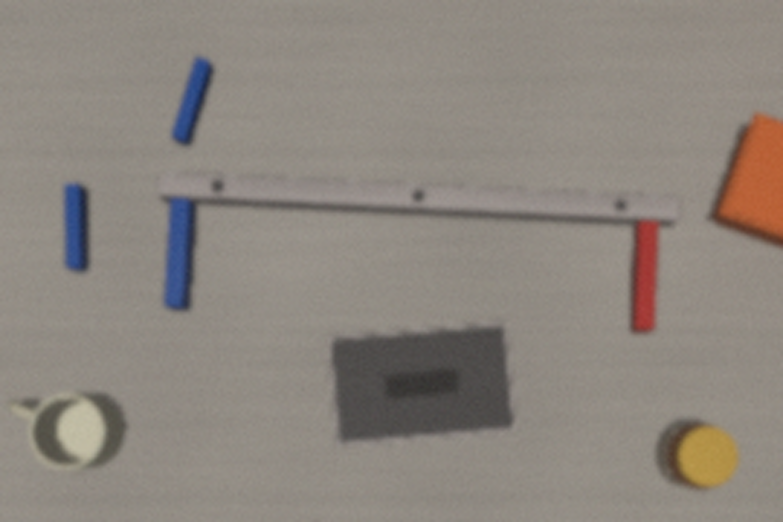

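The crop confirms the choice: small grey pan between the stops, and the longest blue bar joined to the rail. Next I'll measure the pan and rail.

```bash
cat > pan.py <<'E'
from meas import *
def panmask(f,roi):
    V=f.max(2).astype(int); S=f.max(2).astype(int)-f.min(2)
    m=((V<103)&(S<25)).astype(np.uint8)
    m2=np.zeros_like(m);x0,y0,x1,y1=roi;m2[y0:y1,x0:x1]=m[y0:y1,x0:x1]
    m2=cv2.morphologyEx(m2,cv2.MORPH_OPEN,np.ones((7,7)))
    return m2
E
python3 - <<'E'
from pan import *
import pickle
o=pickle.load(open('o.pkl','rb'));c=o['top'];f=c['frame']
rect(c,panmask(f,(215,180,330,260)),.065,'pan')
rect(c,panmask(f,(140,260,260,350)),.065,'bigpan')
# rail upper-front edge: column-wise gradient
pts=[]
g=cv2.cvtColor(f,cv2.COLOR_BGR2GRAY).astype(float)
for u in range(205,345,2):
    y0=int(153+(u-190)*0.045)
    col=g[y0:y0+16,u]; d=np.diff(col); i=d.argmin(); pts.append((u,y0+i+.5))
P=plane(c,pts,.04);vx,vy,x0,y0=cv2.fitLine(P[:,:2].astype(np.float32),cv2.DIST_HUBER,0,.01,.01).ravel()
if vy<0: vx,vy=-vx,-vy
print('rail dir',vx,vy,'yaw deg',np.degrees(np.arctan2(-vx,vy)),'pt',x0,y0)
k=lambda p:(p[0]/2.9+130-.3,p[1]/2.9+90-.3)
for n,q,z in [('railL',(162,172),.04),('railRfar',(677,198),.04),('railRnear',(677,221),.04),('railLnear',(162,197),.04),('red tl',(637,221),.04),('red bl',(632,331),.04),('red tr',(657,222),.04),('red br',(654,331),.04),('blue tl',(171,199),.04),('blue bl',(165,307),.04),('blue tr',(194,199),.04),('blue br',(188,309),.04),('mug',(67,430),.08),('jar',(708,456),.1)]:
    print(n,plane(c,[k(q)],z)[0].round(4))
s=o['scene']
print(proj(s,[[.4365,-.219,.1],[.638,.286,.04]]).round(), proj(s,[plane(c,[k((423,384))],.065)[0]]))
E
```

```text
pan [275. 222.] c 506.2 46.6 size 163.7 96.2 longdir 94.79
bigpan [255. 338.] c 187.1 104.4 size 59.3 27.4 longdir 0.05
bigpan [200. 310.] c 263.7 251.3 size 224.1 133.4 longdir 103.25
rail dir 0.05172502 0.99866134 yaw deg -2.9649484 pt 0.68650925 0.13796423
railL [0.7175 0.3031 0.04  ]
railRfar [ 0.6906 -0.2077  0.04  ]
railRnear [ 0.6676 -0.2074  0.04  ]
railLnear [0.6924 0.3028 0.04  ]
red tl [ 0.6677 -0.1677  0.04  ]
red bl [ 0.5582 -0.1614  0.04  ]
red tr [ 0.6666 -0.1876  0.04  ]
red br [ 0.5581 -0.1831  0.04  ]
blue tl [0.6904 0.2939 0.04  ]
blue bl [0.5829 0.2987 0.04  ]
blue tr [0.6904 0.2712 0.04  ]
blue br [0.5809 0.2761 0.04  ]
mug [0.4615 0.3814 0.08  ]
jar [ 0.4353 -0.2212  0.1   ]
[[196. 193.]
 [401. 233.]] [[298.73355554 205.6251547 ]]
```

```bash
cat > st.py <<'E'
from h import *
from scipy.spatial.transform import Rotation as R
def st():
    s=manip.read_state();M=R.from_quat(s['ee_rot']).as_matrix()
    print('t',round(float(s['time_s']),2),'p',np.round(s['ee_pos'],4),'x',M[:,0].round(3),'jaw',M[:,1].round(3),'jawdeg',np.degrees(np.arctan2(M[1,1],M[0,1])).round(2),'q',np.round(s['joint_pos'],2),'F',np.round(s['wrist_force'],1),'w',s['gripper_width'].__round__(3));return s
if __name__=='__main__': st()
E
python3 st.py
```

```text
t 0.1 p [ 0.2553 -0.5425  0.2177] x [-0.001  0.001 -1.   ] jaw [ 0.426 -0.905 -0.002] jawdeg -64.8 q [-1.22  0.13  1.49  0.    1.52 -0.09] F [ 0.  -0.  -0.3] w 0.093
```

{"fn": "jog_arm", "kwargs": {
  "plan": [
    {"xyz": [0.012, 0.045, 0], "rotation": [0, 0, -2.4]},
    {"xyz": [0.024, 0.09, 0], "rotation": [0, 0, -4.8]},
    {"xyz": [0.036, 0.135, 0], "rotation": [0, 0, -7.2]},
    {"xyz": [0.048, 0.18, 0], "rotation": [0, 0, -9.6]},
    {"xyz": [0.06, 0.225, 0], "rotation": [0, 0, -12]},
    {"xyz": [0.072, 0.27, 0], "rotation": [0, 0, -14.4]},
    {"xyz": [0.084, 0.315, 0], "rotation": [0, 0, -16.8]},
    {"xyz": [0.096, 0.36, 0], "rotation": [0, 0, -19.2]},
    {"xyz": [0.108, 0.405, 0], "rotation": [0, 0, -21.6]},
    {"xyz": [0.12, 0.45, 0], "rotation": [0, 0, -24]},
    {"xyz": [0.132, 0.495, 0], "rotation": [0, 0, -26.4]},
    {"xyz": [0.144, 0.54, 0], "rotation": [0, 0, -28.2]}
  ],
  "fingers": 0
}}

```text
time_s: 1.3
ee_pos: [0.3992, -0.0005, 0.2176]
ee_rot: [0.707, -0.019, -0.707, -0.02]
wrist_force: [0.7, 0.7, 0.1]
gripper_width: 0.0929
```

```bash
python3 st.py
```

```text
t 1.3 p [ 0.3992 -0.0005  0.2176] x [ 0.001  0.002 -1.   ] jaw [-0.054 -0.999 -0.002] jawdeg -93.11 q [-0.13 -0.44  2.    0.    1.58  1.49] F [0.7 0.7 0.1] w 0.093
```

{"fn": "jog_arm", "kwargs": {
  "plan": [
    {"xyz": [0.006, 0.03, -0.02]},
    {"xyz": [0.011, 0.0525, -0.06]},
    {"xyz": [0.011, 0.0525, -0.1]},
    {"xyz": [0.011, 0.0525, -0.135]},
    {"xyz": [0.011, 0.0525, -0.165]},
    {"xyz": [0.011, 0.0525, -0.185]},
    {"xyz": [0.011, 0.0525, -0.197]},
    {"xyz": [0.011, 0.0525, -0.199]},
    {"xyz": [0.011, 0.0525, -0.199]}
  ]
}}

```text
schema error: expected keys xyz, rotation
```

```bash
python3 - <<'E'
from h import *; import st; st.st()
cap('scene','s1.png'); c=cap('top','t1.png')
E
```

```text
t 1.3 p [ 0.3992 -0.0005  0.2176] x [ 0.001  0.002 -1.   ] jaw [-0.054 -0.999 -0.002] jawdeg -93.11 q [-0.13 -0.44  2.    0.    1.58  1.49] F [0.7 0.7 0.1] w 0.093
```

View pics/s1.png

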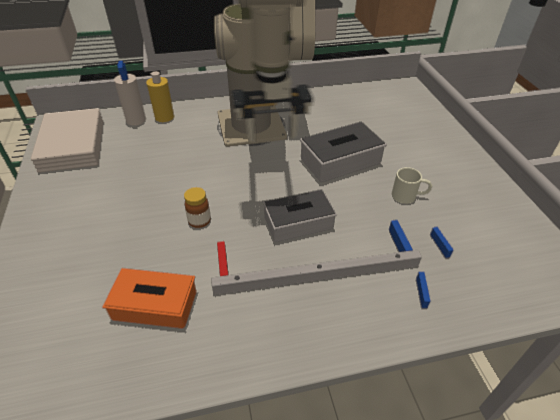

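View pics/t1.png

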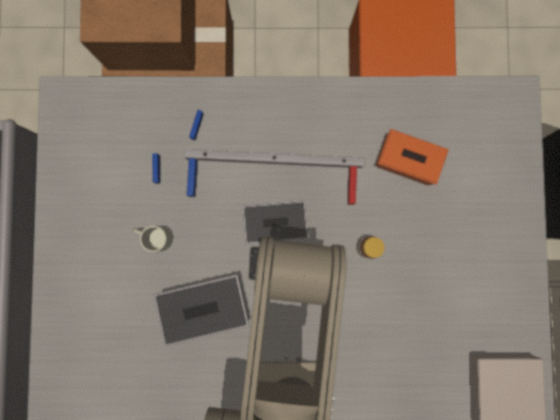

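The move was refused for missing rotation rows. The views show the arm above and behind the pan, with pan and pieces undisturbed. Descending now.

{"fn": "jog_arm", "kwargs": {
  "plan": [
    {"xyz": [0.006, 0.03, -0.02], "rotation": [0, 0, 0]},
    {"xyz": [0.011, 0.0525, -0.06], "rotation": [0, 0, 0]},
    {"xyz": [0.011, 0.0525, -0.1], "rotation": [0, 0, 0]},
    {"xyz": [0.011, 0.0525, -0.135], "rotation": [0, 0, 0]},
    {"xyz": [0.011, 0.0525, -0.165], "rotation": [0, 0, 0]},
    {"xyz": [0.011, 0.0525, -0.185], "rotation": [0, 0, 0]},
    {"xyz": [0.011, 0.0525, -0.197], "rotation": [0, 0, 0]},
    {"xyz": [0.011, 0.0525, -0.199], "rotation": [0, 0, 0]},
    {"xyz": [0.011, 0.0525, -0.199], "rotation": [0, 0, 0]}
  ]
}}

```text
time_s: 2.3
ee_pos: [0.4108, 0.0549, 0.0188]
ee_rot: [0.707, -0.015, -0.707, -0.018]
wrist_force: [0.8, 0.6, 0.1]
gripper_width: 0.0933
```

```bash
python3 - <<'E'
from h import *; import st; st.st()
cap('scene','s2.png')
E
```

```text
t 2.3 p [0.4108 0.0549 0.0188] x [ 0.     0.004 -1.   ] jaw [-0.046 -0.999 -0.004] jawdeg -92.66 q [ 0.01 -0.18  2.18  0.    1.14  1.62] F [0.8 0.6 0.1] w 0.093
```

View pics/s2.png

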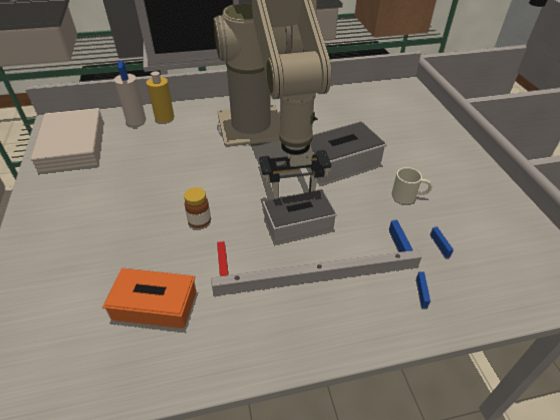

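{"fn": "jog_arm", "kwargs": {
  "plan": [
    {"xyz": [0.01, -0.0005, 0], "rotation": [0, 0, 0]},
    {"xyz": [0.02, -0.001, 0], "rotation": [0, 0, -0.2]},
    {"xyz": [0.028, -0.0015, 0], "rotation": [0, 0, -0.3]},
    {"xyz": [0.036, -0.002, 0], "rotation": [0, 0, -0.3]},
    {"xyz": [0.044, -0.0025, 0], "rotation": [0, 0, -0.3]},
    {"xyz": [0.052, -0.003, 0], "rotation": [0, 0, -0.3]},
    {"xyz": [0.06, -0.003, 0], "rotation": [0, 0, -0.3]},
    {"xyz": [0.068, -0.0035, 0], "rotation": [0, 0, -0.3]},
    {"xyz": [0.076, -0.004, 0], "rotation": [0, 0, -0.3]},
    {"xyz": [0.084, -0.0045, 0], "rotation": [0, 0, -0.3]},
    {"xyz": [0.092, -0.005, 0], "rotation": [0, 0, -0.3]},
    {"xyz": [0.1, -0.005, 0], "rotation": [0, 0, -0.3]}
  ]
}}

```text
time_s: 3.55
ee_pos: [0.5111, 0.0499, 0.0191]
ee_rot: [-0.706, 0.017, 0.707, 0.019]
wrist_force: [-7.3, 0.3, 6.7]
gripper_width: 0.0932
```

```bash
python3 - <<'E'
from h import *; import st; st.st()
cap('scene','s3.png')
E
```

```text
t 3.55 p [0.5111 0.0499 0.0191] x [-0.001  0.003 -1.   ] jaw [-0.052 -0.999 -0.003] jawdeg -92.96 q [-0.    0.1   1.91  0.    1.14  1.62] F [-7.3  0.3  6.7] w 0.093
```

View pics/s3.png

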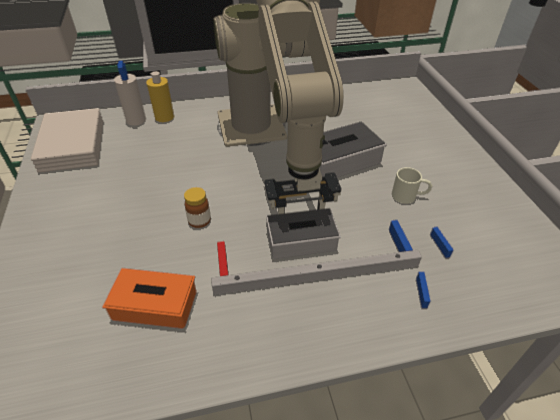

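{"fn": "jog_arm", "kwargs": {
  "plan": [
    {"xyz": [0.008, -0.0005, 0], "rotation": [0, 0, 0]},
    {"xyz": [0.016, -0.001, 0], "rotation": [0, 0, 0]},
    {"xyz": [0.024, -0.0015, 0], "rotation": [0, 0, 0]},
    {"xyz": [0.031, -0.0015, 0], "rotation": [0, 0, 0]},
    {"xyz": [0.037, -0.002, 0], "rotation": [0, 0, 0]},
    {"xyz": [0.042, -0.002, 0], "rotation": [0, 0, 0]},
    {"xyz": [0.045, -0.0025, 0], "rotation": [0, 0, 0]}
  ]
}}

```text
time_s: 4.3
ee_pos: [0.5578, 0.0474, 0.0191]
ee_rot: [0.707, -0.017, -0.707, -0.02]
wrist_force: [-3.1, 0.5, -2.3]
gripper_width: 0.0929
```

```bash
python3 - <<'E'
from h import *; import st; st.st()
c=cap('scene');cv2.imwrite('pics/s4.png',cv2.resize(c['frame'][170:310,190:440],None,fx=3.2,fy=3.2,interpolation=cv2.INTER_CUBIC))
E
```

```text
t 4.3 p [0.5578 0.0474 0.0191] x [ 0.001  0.003 -1.   ] jaw [-0.052 -0.999 -0.004] jawdeg -92.97 q [-0.01  0.21  1.78  0.    1.15  1.61] F [-3.1  0.5 -2.3] w 0.093
```

View pics/s4.png

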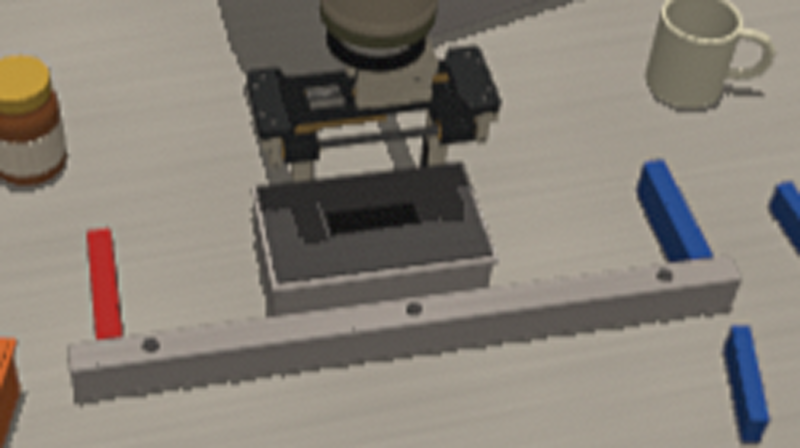

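The pan is parallel to the rail with a small gap (crop about (380,290)) and is still well short of the blue stop. I'll close the gap in 1 mm steps until the force rises.

{"fn": "jog_arm", "kwargs": {
  "plan": [
    {"xyz": [0.0015, 0, 0], "rotation": [0, 0, 0]},
    {"xyz": [0.003, 0, 0], "rotation": [0, 0, 0]},
    {"xyz": [0.0045, 0, 0], "rotation": [0, 0, 0]},
    {"xyz": [0.006, 0, 0], "rotation": [0, 0, 0]},
    {"xyz": [0.007, 0, 0], "rotation": [0, 0, 0]}
  ]
}}

```text
time_s: 4.85
ee_pos: [0.5649, 0.0473, 0.0193]
ee_rot: [0.707, -0.017, -0.707, -0.019]
wrist_force: [-9.5, 0.2, 6.5]
gripper_width: 0.0931
```

{"fn": "jog_arm", "kwargs": {
  "plan": [
    {"xyz": [0.001, 0, 0], "rotation": [0, 0, 0]},
    {"xyz": [0.002, 0, 0], "rotation": [0, 0, 0]},
    {"xyz": [0.002, 0, 0], "rotation": [0, 0, 0]}
  ]
}}

```text
time_s: 5.15
ee_pos: [0.5648, 0.0472, 0.0193]
ee_rot: [-0.705, 0.017, 0.708, 0.019]
wrist_force: [-17.0, -1.2, 11.1]
gripper_width: 0.0927
```

```bash
python3 - <<'E'
from h import *; import st; st.st()
c=cap('scene');cv2.imwrite('pics/s5.png',cv2.resize(c['frame'][170:310,190:440],None,fx=3.2,fy=3.2,interpolation=cv2.INTER_CUBIC))
E
```

```text
t 5.15 p [0.5648 0.0472 0.0193] x [-0.004  0.003 -1.   ] jaw [-0.051 -0.999 -0.003] jawdeg -92.95 q [-0.01  0.23  1.76  0.    1.16  1.61] F [-17.   -1.2  11.1] w 0.093
```

View pics/s5.png

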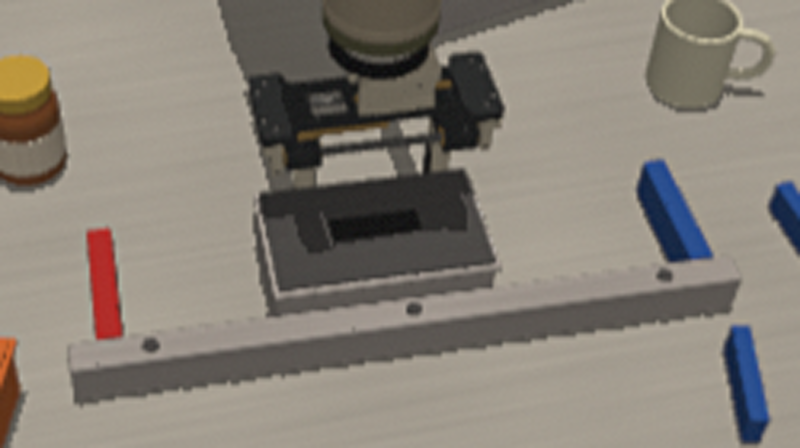

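{"fn": "jog_arm", "kwargs": {
  "plan": [
    {"xyz": [0.002, 0, 0], "rotation": [0, 0, 0]},
    {"xyz": [0.004, 0, 0], "rotation": [0, 0, 0]},
    {"xyz": [0.004, 0, 0], "rotation": [0, 0, 0]}
  ]
}}

```text
time_s: 5.5
ee_pos: [0.5645, 0.0472, 0.0193]
ee_rot: [-0.702, 0.017, 0.712, 0.019]
wrist_force: [-31.0, -1.3, 21.9]
gripper_width: 0.0929
```

```bash
python3 st.py
```

```text
t 5.5 p [0.5645 0.0472 0.0193] x [-0.014  0.003 -1.   ] jaw [-0.051 -0.999 -0.002] jawdeg -92.92 q [-0.01  0.24  1.75  0.    1.17  1.61] F [-31.   -1.3  21.9] w 0.093
```

{"fn": "jog_arm", "kwargs": {
  "plan": [
    {"xyz": [-0.005, 0, 0], "rotation": [0, 0.5, 0]},
    {"xyz": [-0.02, 0.001, 0], "rotation": [0, 0.8, 0]},
    {"xyz": [-0.05, 0.0025, 0], "rotation": [0, 0.8, 0]},
    {"xyz": [-0.065, 0.0025, 0.03], "rotation": [0, 0.8, 0]},
    {"xyz": [-0.065, 0.0025, 0.07], "rotation": [0, 0.8, 0]},
    {"xyz": [-0.065, 0.0025, 0.11], "rotation": [0, 0.8, 0]},
    {"xyz": [-0.065, -0.02, 0.15], "rotation": [0, 0.8, 0]},
    {"xyz": [-0.065, -0.06, 0.16], "rotation": [0, 0.8, 0]},
    {"xyz": [-0.065, -0.1, 0.16], "rotation": [0, 0.8, 0]},
    {"xyz": [-0.065, -0.14, 0.16], "rotation": [0, 0.8, 0]},
    {"xyz": [-0.065, -0.18, 0.16], "rotation": [0, 0.8, 0]},
    {"xyz": [-0.065, -0.2, 0.16], "rotation": [0, 0.8, 0]}
  ]
}}

```text
time_s: 6.7
ee_pos: [0.5004, -0.1563, 0.1804]
ee_rot: [-0.698, 0.019, 0.715, 0.019]
wrist_force: [0.3, -0.1, 0.1]
gripper_width: 0.0929
```

```bash
python3 - <<'E'
from pan import *; import st,pickle; st.st()
cap('scene','s6.png');c=cap('top','t6.png'); pickle.dump(c,open('t6.pkl','wb'))
rect(c,panmask(c['frame'],(225,150,330,225)),.065,'pan')
E
```

```text
t 6.7 p [ 0.5004 -0.1563  0.1804] x [-0.024  0.001 -1.   ] jaw [-0.053 -0.999  0.001] jawdeg -93.04 q [-0.39 -0.03  1.72 -0.01  1.47  1.23] F [ 0.3 -0.1  0.1] w 0.093
pan [322. 214.] c 528.9 -85.3 size 59.2 39.2 longdir 179.44
pan [279. 179.] c 626.2 34.9 size 163.5 96.7 longdir 87.01
```

View pics/t6.png

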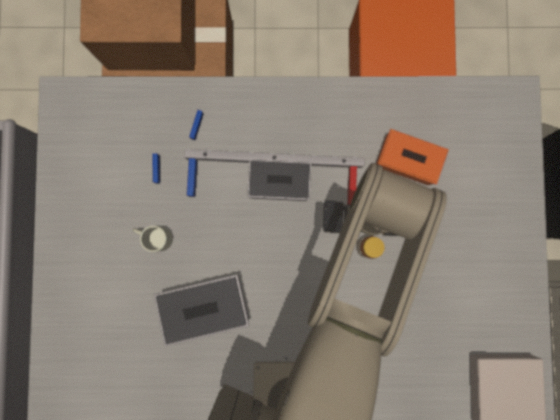

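{"fn": "jog_arm", "kwargs": {
  "plan": [
    {"xyz": [0.01, 0.006, 0], "rotation": [0, 0, 7.5]},
    {"xyz": [0.02, 0.012, 0], "rotation": [0, 0, 15]},
    {"xyz": [0.03, 0.018, 0], "rotation": [0, 0, 22.5]},
    {"xyz": [0.04, 0.024, 0], "rotation": [0, 0, 30]},
    {"xyz": [0.05, 0.03, 0], "rotation": [0, 0, 37.5]},
    {"xyz": [0.06, 0.036, 0], "rotation": [0, 0, 45]},
    {"xyz": [0.07, 0.042, 0], "rotation": [0, 0, 52.5]},
    {"xyz": [0.08, 0.048, 0], "rotation": [0, 0, 60]},
    {"xyz": [0.09, 0.054, 0], "rotation": [0, 0, 67.5]},
    {"xyz": [0.1, 0.06, 0], "rotation": [0, 0, 75]},
    {"xyz": [0.11, 0.066, 0], "rotation": [0, 0, 82.5]},
    {"xyz": [0.1185, 0.072, 0], "rotation": [0, 0, 90]}
  ],
  "fingers": 0.52
}}

```text
time_s: 8.0
ee_pos: [0.62, -0.0825, 0.1807]
ee_rot: [-0.506, -0.481, 0.518, -0.494]
wrist_force: [-0.0, -0.6, 0.6]
gripper_width: 0.0446
```

```bash
python3 st.py
```

```text
t 8.0 p [ 0.62   -0.0825  0.1807] x [ 0.001 -0.025 -1.   ] jaw [ 0.999 -0.048  0.002] jawdeg -2.75 q [-0.2   0.21  1.46 -0.02  1.46 -0.15] F [-0.  -0.6  0.6] w 0.045
```

{"fn": "jog_arm", "kwargs": {
  "plan": [
    {"xyz": [0, 0, -0.03], "rotation": [1.4, 0, -0.2]},
    {"xyz": [0, 0, -0.07], "rotation": [1.4, 0, -0.2]},
    {"xyz": [0, 0, -0.105], "rotation": [1.4, 0, -0.2]},
    {"xyz": [0, 0, -0.135], "rotation": [1.4, 0, -0.2]},
    {"xyz": [0, 0, -0.153], "rotation": [1.4, 0, -0.2]},
    {"xyz": [0, 0, -0.161], "rotation": [1.4, 0, -0.2]},
    {"xyz": [0, 0, -0.161], "rotation": [1.4, 0, -0.2]}
  ]
}}

```text
time_s: 8.7
ee_pos: [0.6197, -0.0816, 0.019]
ee_rot: [0.513, 0.487, -0.513, 0.487]
wrist_force: [-0.4, -0.1, 0.2]
gripper_width: 0.0447
```

```bash
python3 - <<'E'
from h import *; import st; st.st()
c=cap('scene');cv2.imwrite('pics/s7.png',cv2.resize(c['frame'][150:310,190:440],None,fx=3.2,fy=3.2,interpolation=cv2.INTER_CUBIC))
E
```

```text
t 8.7 p [ 0.6197 -0.0816  0.019 ] x [ 0.  0. -1.] jaw [ 0.999 -0.051  0.   ] jawdeg -2.91 q [-0.21  0.37  1.59  0.    1.18 -0.16] F [-0.4 -0.1  0.2] w 0.045
```

View pics/s7.png

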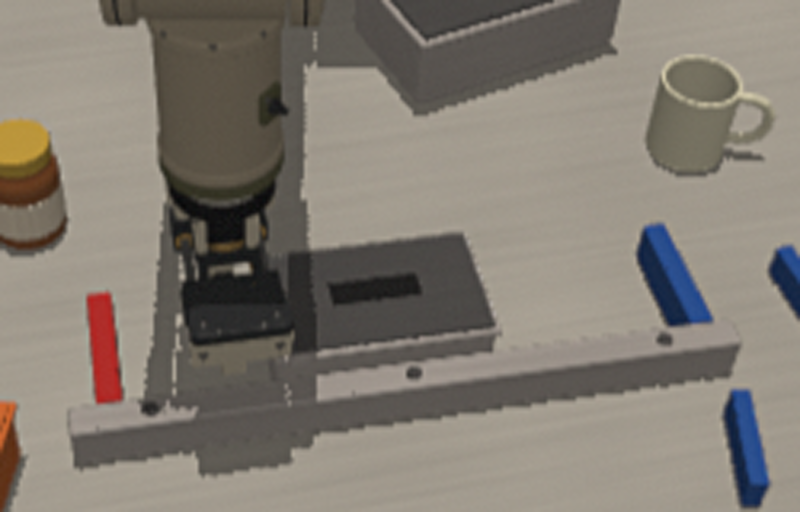

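{"fn": "jog_arm", "kwargs": {
  "plan": [
    {"xyz": [0.0006, 0.01, 0], "rotation": [0, 0, 0]},
    {"xyz": [0.001, 0.018, 0], "rotation": [0, 0, 0]},
    {"xyz": [0.0015, 0.026, 0], "rotation": [0, 0, 0]},
    {"xyz": [0.002, 0.034, 0], "rotation": [0, 0, 0]},
    {"xyz": [0.0025, 0.042, 0], "rotation": [0, 0, 0]},
    {"xyz": [0.003, 0.05, 0], "rotation": [0, 0, 0]},
    {"xyz": [0.0035, 0.058, 0], "rotation": [0, 0, 0]},
    {"xyz": [0.004, 0.066, 0], "rotation": [0, 0, 0]},
    {"xyz": [0.0045, 0.074, 0], "rotation": [0, 0, 0]},
    {"xyz": [0.005, 0.082, 0], "rotation": [0, 0, 0]},
    {"xyz": [0.0055, 0.09, 0], "rotation": [0, 0, 0]},
    {"xyz": [0.006, 0.098, 0], "rotation": [0, 0, 0]}
  ]
}}

```text
time_s: 9.95
ee_pos: [0.6272, 0.0147, 0.0223]
ee_rot: [-0.513, -0.485, 0.513, -0.489]
wrist_force: [-4.7, -11.6, 6.5]
gripper_width: 0.045
```

```bash
python3 - <<'E'
from h import *; import st; st.st()
c=cap('scene');cv2.imwrite('pics/s8.png',cv2.resize(c['frame'][150:310,190:440],None,fx=3.2,fy=3.2,interpolation=cv2.INTER_CUBIC))
E
```

```text
t 9.95 p [0.6272 0.0147 0.0223] x [ 0.003 -0.004 -1.   ] jaw [ 0.999 -0.051  0.004] jawdeg -2.93 q [-0.06  0.37  1.58 -0.    1.19 -0.  ] F [ -4.7 -11.6   6.5] w 0.045
```

View pics/s8.png

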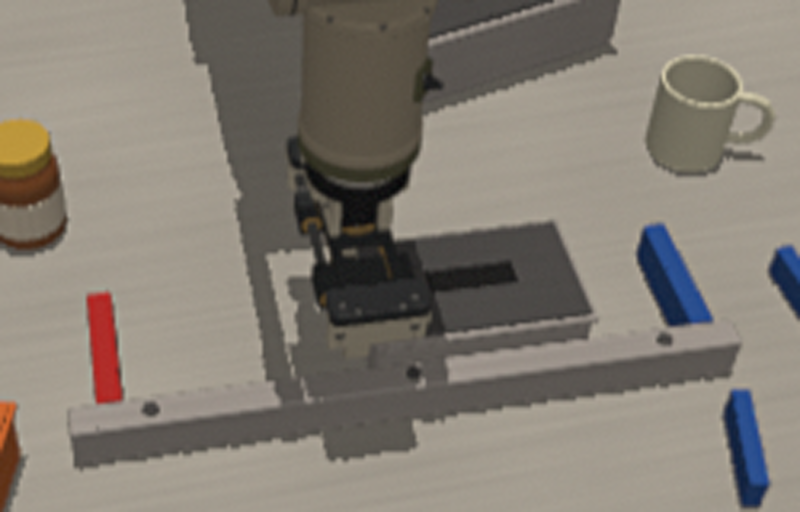

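{"fn": "jog_arm", "kwargs": {
  "plan": [
    {"xyz": [0.0004, 0.008, 0], "rotation": [0, 0, 0]},
    {"xyz": [0.0008, 0.016, 0], "rotation": [0, 0, 0]},
    {"xyz": [0.0013, 0.024, -0.001], "rotation": [0, 0, 0]},
    {"xyz": [0.0017, 0.032, -0.001], "rotation": [0, 0, 0]},
    {"xyz": [0.0021, 0.04, -0.001], "rotation": [0, 0, 0]},
    {"xyz": [0.0025, 0.048, -0.002], "rotation": [0, 0, 0]},
    {"xyz": [0.0029, 0.055, -0.002], "rotation": [0, 0, 0]},
    {"xyz": [0.0032, 0.06, -0.002], "rotation": [0, 0, 0]},
    {"xyz": [0.0034, 0.064, -0.002], "rotation": [0, 0, 0]}
  ]
}}

```text
time_s: 10.9
ee_pos: [0.6316, 0.0801, 0.0217]
ee_rot: [0.513, 0.485, -0.512, 0.49]
wrist_force: [-2.0, -9.7, 5.1]
gripper_width: 0.0445
```

```bash
python3 - <<'E'
from h import *; import st; st.st()
c=cap('scene');cv2.imwrite('pics/s9.png',cv2.resize(c['frame'][150:310,190:440],None,fx=3.2,fy=3.2,interpolation=cv2.INTER_CUBIC))
E
```

```text
t 10.9 p [0.6316 0.0801 0.0217] x [ 0.006 -0.004 -1.   ] jaw [ 0.999 -0.05   0.006] jawdeg -2.89 q [ 0.05  0.39  1.56 -0.    1.19  0.1 ] F [-2.  -9.7  5.1] w 0.044
```

View pics/s9.png

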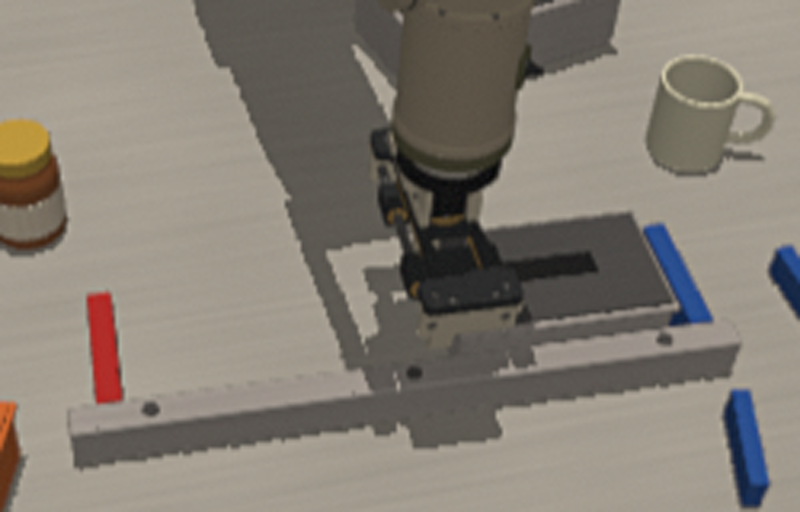

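The pan stays on the rail, about 10 mm short of the blue stop. I'll finish slowly.

{"fn": "jog_arm", "kwargs": {
  "plan": [
    {"xyz": [0.0001, 0.002, 0], "rotation": [0, 0, 0]},
    {"xyz": [0.0002, 0.004, 0], "rotation": [0, 0, 0]},
    {"xyz": [0.0003, 0.006, 0], "rotation": [0, 0, 0]},
    {"xyz": [0.0004, 0.0075, 0], "rotation": [0, 0, 0]},
    {"xyz": [0.0005, 0.009, 0], "rotation": [0, 0, 0]},
    {"xyz": [0.0005, 0.01, 0], "rotation": [0, 0, 0]}
  ]
}}

```text
time_s: 11.55
ee_pos: [0.6323, 0.0905, 0.0222]
ee_rot: [0.513, 0.485, -0.512, 0.49]
wrist_force: [-2.1, -6.1, 2.9]
gripper_width: 0.0449
```

{"fn": "jog_arm", "kwargs": {
  "plan": [
    {"xyz": [0.0001, 0.0015, 0], "rotation": [0, 0, 0]},
    {"xyz": [0.0002, 0.003, 0], "rotation": [0, 0, 0]},
    {"xyz": [0.0002, 0.004, 0], "rotation": [0, 0, 0]}
  ]
}}

```text
time_s: 11.85
ee_pos: [0.6322, 0.0924, 0.0223]
ee_rot: [-0.512, -0.484, 0.513, -0.491]
wrist_force: [-3.8, -17.3, 1.3]
gripper_width: 0.0449
```

{"fn": "jog_arm", "kwargs": {
  "plan": [
    {"xyz": [0.0002, 0.003, 0], "rotation": [0, 0, 0]},
    {"xyz": [0.0003, 0.005, 0], "rotation": [0, 0, 0]},
    {"xyz": [0.0003, 0.005, 0], "rotation": [0, 0, 0]}
  ]
}}

```text
time_s: 12.15
ee_pos: [0.6321, 0.0922, 0.0224]
ee_rot: [-0.51, -0.482, 0.516, -0.492]
wrist_force: [-5.5, -27.6, 4.2]
gripper_width: 0.0444
```

```bash
python3 - <<'E'
from h import *; import st; st.st()
c=cap('scene');cv2.imwrite('pics/s10.png',cv2.resize(c['frame'][150:310,190:440],None,fx=3.2,fy=3.2,interpolation=cv2.INTER_CUBIC))
E
```

```text
t 12.15 p [0.6321 0.0922 0.0224] x [ 0.004 -0.016 -1.   ] jaw [ 0.999 -0.052  0.005] jawdeg -2.95 q [ 0.07  0.4   1.54 -0.02  1.2   0.13] F [ -5.5 -27.6   4.2] w 0.044
```

View pics/s10.png

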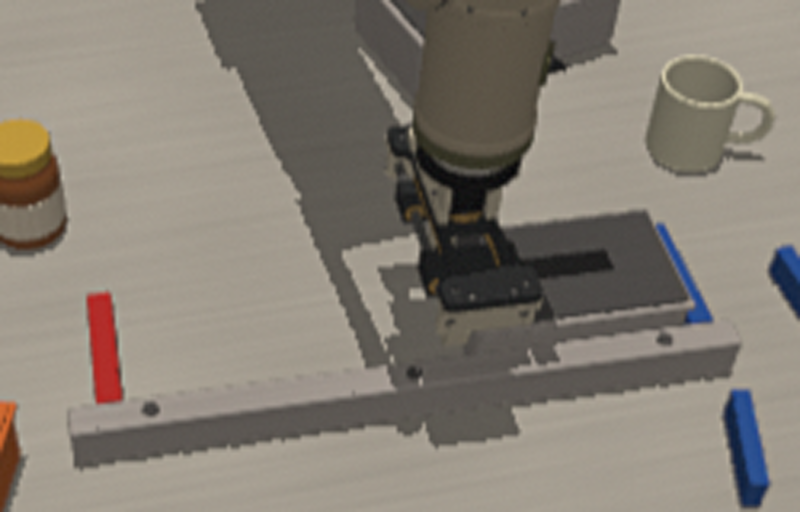

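The pan is firm against the stop: position stalled and the force rose to 28 N. Next I retreat along -u, then lift and check from above.

{"fn": "jog_arm", "kwargs": {
  "plan": [
    {"xyz": [0, -0.005, 0], "rotation": [0.8, 0, 0]},
    {"xyz": [-0.001, -0.02, 0], "rotation": [0.8, 0, 0]},
    {"xyz": [-0.002, -0.045, 0], "rotation": [0.8, 0, 0]},
    {"xyz": [-0.003, -0.065, 0.025], "rotation": [0.8, 0, 0]},
    {"xyz": [-0.003, -0.075, 0.065], "rotation": [0.8, 0, 0]},
    {"xyz": [-0.003, -0.08, 0.11], "rotation": [0.8, 0, 0]},
    {"xyz": [-0.01, -0.1, 0.15], "rotation": [0.8, 0, 0]},
    {"xyz": [-0.03, -0.14, 0.17], "rotation": [0.8, 0, 0]},
    {"xyz": [-0.05, -0.18, 0.18], "rotation": [0.8, 0, 0]},
    {"xyz": [-0.07, -0.22, 0.18], "rotation": [0.8, 0, 0]},
    {"xyz": [-0.09, -0.26, 0.18], "rotation": [0.8, 0, 0]},
    {"xyz": [-0.1, -0.28, 0.18], "rotation": [0.8, 0, 0]}
  ]
}}

```text
time_s: 13.4
ee_pos: [0.5309, -0.1904, 0.203]
ee_rot: [0.514, 0.485, -0.512, 0.488]
wrist_force: [0.6, -0.1, 0.3]
gripper_width: 0.0445
```

```bash
python3 - <<'E'
from pan import *; import st; st.st()
c=cap('top')
rect(c,panmask(c['frame'],(190,150,290,225)),.065,'pan')
m,_=masks(c['frame']);rect(c,m['blue'],.04,'blue');rect(c,m['yellow'],.1,'cap')
cv2.imwrite('pics/t11.png',cv2.resize(c['frame'][90:270,130:400],None,fx=2.9,fy=2.9,interpolation=cv2.INTER_CUBIC))
c=cap('scene');cv2.imwrite('pics/s11.png',cv2.resize(c['frame'][150:310,190:440],None,fx=3.2,fy=3.2,interpolation=cv2.INTER_CUBIC))
E
```

```text
t 13.4 p [ 0.5309 -0.1904  0.203 ] x [ 0.005 -0.002 -1.   ] jaw [ 0.999 -0.053  0.005] jawdeg -3.05 q [-0.44  0.04  1.62 -0.    1.48 -0.38] F [ 0.6 -0.1  0.3] w 0.045
pan [223. 176.] c 633.6 190.8 size 164.2 97.5 longdir 87.08
blue [155. 168.] c 662.5 388.4 size 75.3 14.3 longdir 0.86
blue [196. 125.] c 789.8 274.1 size 79.4 13.4 longdir 163.64
cap [374. 252.] c 421.7 -222.8 size 40.7 21.5 longdir 89.87
```

View pics/t11.png

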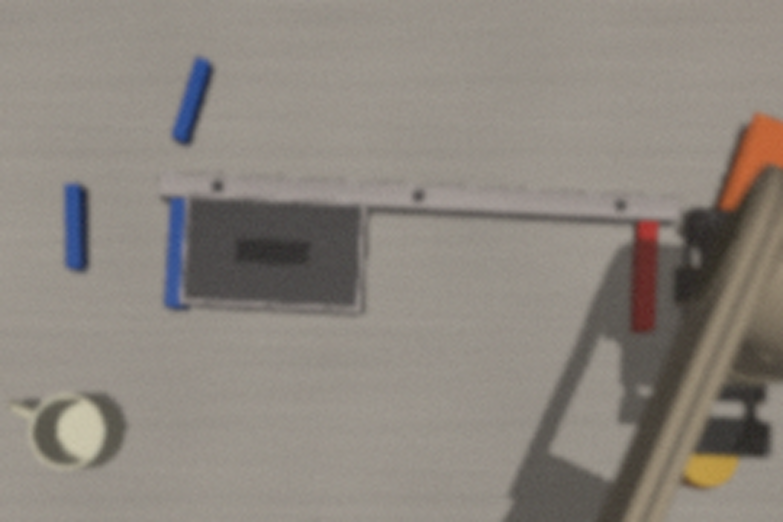

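View pics/s11.png

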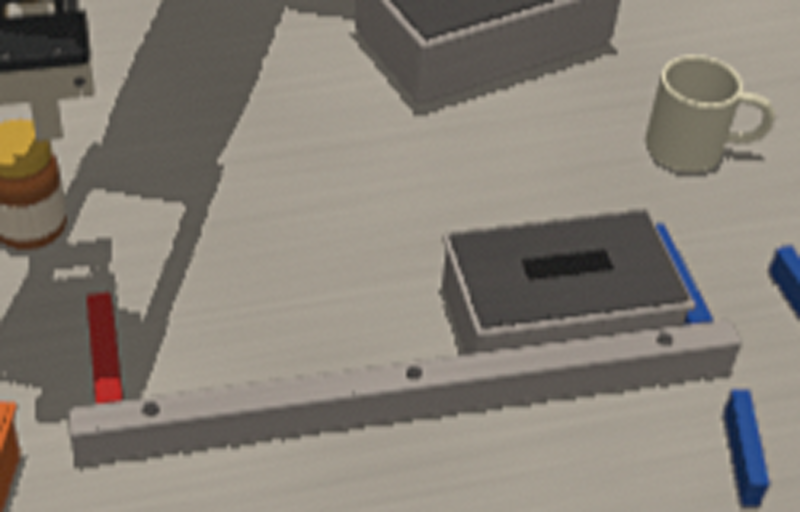

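```bash
python3 - <<'E'
from h import *
print(manip.finish_job())
E
```

```text
the job is handed in; nothing more can be done
None
```

I pushed the small grey pan flush against the guide rail, still about 145 mm short of the blue stop. I then slid it along the rail until it met the stop, and handed the job in at about 13.5 s.

**Pushes:** At the rail the position stalled at 31 N, and at the blue stop at 28 N. The wrist force readings stayed well below the 120 N limit.

**Last checks:**
- **Rail:** the pan lies at 87.1° and the rail at 87.0°. The pan's distance from the rail matches the first push to within about 1 mm.
- **Blue stop:** the measured pan end overlaps the stop face by about 5 mm, which can't be real. I put it down to calibration and edge error. The force stall and the final picture both show contact.
- **Mug and jar:** the mug looked unmoved in the pictures. The arm partly hid the jar from above at the end, so I judged it only from the side view, where it also looked unmoved.
- **Hand:** it ended with the fingertips about 0.2 m above the worktop and no contact force. It is over the jar's area, about 100 mm above the jar's top.

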